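# Crank the fruit press open

## Robot

A 7-joint arm with a two-finger parallel gripper is mounted at the origin on the work surface. World frame = base frame: x ahead of the robot, y to its left, z up, the work surface at z = 0. Lengths are in m, angles in rad, forces in N, time in s.
With the tool pointing down it reaches from about 0.4 to 0.875 m from the base axis. Payload 19.3 kg.
Tool frame: the origin (TCP) lies at the very end of the fingers, on their centre line; the grasp point (between the pads) lies 19 mm behind it; z points along the fingers, y is the line along which they close (so a half turn about z gives the same grasp; the last joint's range is limited). The gripper opens to 85 mm and grips with 20 to 120 N. Pads are 22 mm wide; open, the fingers measure 114 mm over their backs; the gripper's body (76 mm by 85 mm) begins 54 mm behind the grasp point. The pads swing forward as they close: fully open they stand 13 mm farther back than shut.
Start: joints at [-1.376, 0.521, -0.036, 1.599, 0.021, 1.021, -0.113], TCP at [0.164, 0.603, 0.231] pointing down, gripper open.
Joint ranges: [-2.91, 2.91], [-0.3, 2.13], [-1.5, 1.42], [0.17, 2.43], [-1.26, 4.41], [0.16, 1.93], [-2.52, 2.52]. Speed limits (rad/s): [1.89, 1.89, 2.39, 2.39, 3.01, 3.01, 3.01].

## Interface

Orientations are given as [roll, pitch, yaw] about the fixed x, y, z axes, in that order (R = Rz(yaw) Ry(pitch) Rx(roll)).
In Python, from workcell import bot gives the robot as it stands.
- The arm moves only by the tool carry_out, never from a script. Its argument "rows" is a list that holds one entry, the list of rows, each a list of 4 numbers: the shift along the tool's x, y, z in m, then the turn about the tool's z in degrees. In form: [[[x, y, z, twist], ...]]. A call has 1 to 12 rows; each row is the pose to reach, as a shift and turn from the pose commanded when the call began, along the tool's axes at that moment; what a row does not reach only later rows make up. A row lasts 1/12 s, in which the tool goes at most 41.7 mm and 7.16 degrees, less where a joint would pass 70% of its speed; a pose out of reach is approached as far as the arm can. A call with a gripper value outside its range is refused whole. "grip" is the finger opening in m, from 0 to 0.0854, set as the call begins (left out, the last holds). The fingers move at their own pace and stop on an object; "grip_force" is the grip in N (left out, the last holds). Time passes only in rows, so rows that repeat a pose let the fingers close. It gives the time, the measured TCP pose, the force, the opening and the grip force at its end, in the units of the state.
- bot.observe(): the state, without advancing time (a new reading comes with each control period).
- bot.grab_frame(name): name is "scene" or "side" or "wrist"; returns a dict with "pixels" (400x640x3 uint8, red, green, blue), "K" (3x3 intrinsics, pixels), "k1" (the pictures are not rectified: a ray, as slopes to the right and down, at radius r is drawn at 1 + k1 r^2 times it, then the intrinsics apply), "pose" (4x4, takes a point from camera to world coordinates). Camera axes: x right, y down, z forward; pixel columns grow to the right and rows downward; lengths in m; the calibration is good to about 2 mm. A picture is of the moment at which its call begins. There is no depth.
- bot.job_done(): hands the job in; it is judged then, once.
Trained networks look in a picture, given as the dict that the camera call returned (one of the last four; its "shot" number tells which), for a name from the list of things; names that differ only in an ending like _2 or _b are one class to them, and where a whole thing is asked for, a point or a joint stands for the part that bears it (a point fixed in the world has none). Each returns a list of dicts, best first, with "conf" (0 to 1); they miss things now and then, are a little off and sometimes report something else, mostly with a low value. They report only what shows in the picture. A call takes as long as a camera call. They do not tell look-alikes from the thing itself.
- bot.look_for(picture, label): "position" ([column, row] in pixels, amid what is visible of it).
- bot.regions_of(picture, label): "region" (400x640 bool, what is visible of it) and "position" ([column, row] in pixels, amid what is visible of it).
- bot.spot_point(picture, label): "position" ([column, row] in pixels: a listed point, or the origin of a listed thing).
The state is a dict: "clock": time; "qpos": joint angles; "qd": joint speeds; "joint_efforts": joint torques, N m; "position": TCP position; "tool_rot": TCP orientation; "force": force on the tool from outside, world axes, zero at the start; "moment": the same for the moment, N m; "grip_width": finger opening in m; "finger_force": force on a finger pad.
Only numpy, scipy, OpenCV 4.12 (cv2) and the standard library are available. Lean on these libraries where they do the work, as an engineer would, in place of code of your own. Each camera call takes 0.05 s, during which the arm holds its last target. There are 200 camera calls.

## Task

Open up the fruit press at the jam buffet so that its basket can be taken out: fit the loose crank fully down onto the square end of the press spindle and wind it anticlockwise until the pressure plate is all the way up and you feel the stop. Use a light hand, do not lean on the spindle or force it against the stop, leave the crank sitting on the spindle, and do not disturb the jam jars.

Things in the scene. Friction and masses are not known exactly. Their poses are not given: they have to be found in the camera images.
- crank: Loose crank, 0.29 kg, lying flat, socket down, handle up. Steel hub block 30 x 30 mm, 36 mm high, with a square socket in its underside, 16 mm wide, 25 mm deep. From the hub a flat arm, 16 mm wide, 10 mm thick, underside flush with the hub's, runs to the upright handle 75 mm away. Origin: centre of the socket's mouth in the hub's underside; x along the arm to the handle, z up.
- crank_handle (a point): Middle of the crank's black handle: an upright round grip, 22 mm in diameter, 66 mm long (33 mm below this point to 33 mm above it), revolving freely on its pin. It lies 75 mm along the crank's x and 45 mm above the crank's origin.
- press: Fruit press bolted to the counter: juice tray 196 mm across, spout to the press's -x; slatted basket 170 mm across, its rim 125 mm up; two posts 112 mm either side along the press's y; across them a red yoke 34 mm wide, 262 mm long, top 182 mm up (post nuts to 190 mm, brass spindle nut in the middle to 192 mm). Origin: on the counter, under the upright spindle's axis; z up.
- shaft_seat (a point): Centre of the top of the spindle's round collar (36 mm across), 210 to 216 mm up at the start. Above it stands the square shaft end, 14 mm wide, 22 mm high, its top 7 mm tapering to 8.5 mm. The fitted hub rests on the collar. The point rises with the spindle, 8 mm per anticlockwise turn (seen from above), but does not turn: its axes do NOT show the square's angle (see shaft_top).
- shaft_top (a point): Centre of the top face of the spindle's square end, 22 mm above shaft_seat; it rises but does not turn. How the square is turned differs each time and must be found by feel or by eye: the socket goes on in four positions, 90 degrees apart, each with about 8 degrees of play either way; otherwise the hub stops on the taper, the deeper the nearer it is to fitting (1 to 7 mm below this point).
- plate (a point): Centre of the underside of the round wooden pressure plate (136 mm across, 12 mm thick) on the spindle; rises 8 mm a turn and does not turn. Right up, it meets a stop under the yoke, 2 to 2.65 turns from the start. Winding takes 0.11 N m (1.5 N at the handle), and it stays where left. At the stop the pull climbs steeply; over about 20 N at the handle is forcing it.
- board: Wooden bread board, 230 x 150 x 16 mm, fixed, on which the crank lies. Origin: centre of its underside.
- jar_orange: Open jar of orange jam, 68 mm across, 92 mm high, with a spoon standing in it up to 160 mm. Leave alone. Origin: centre of its underside.
- jar_red: Open jar of red jam, the same size, with a spoon. Leave alone. Origin: centre of its underside.
- jar_dark: Open jar of dark jam, the same size, with a spoon. Leave alone. Origin: centre of its underside.
Mind the look-alikes: they are no part of the job. What is shaped like the crank but blue or green is not meant.

How it is judged:
On the way, in this order (a step that is already met when the one before it is completed fails the run):
1. the crank is fully down on the spindle's square end, its hub on the collar (z of crank in the frame of shaft_seat below 0.004 m and horizontal distance between crank and shaft_seat below 0.004 m and angle between crank's own z axis and vertical below 0.12 rad), for 0.2 s.
2. the pressure plate has been wound all the way up with the crank on the spindle (z of plate in the frame of press above 0.1353 m and z of crank in the frame of shaft_seat below 0.006 m and horizontal distance between crank and shaft_seat below 0.005 m), for 0.1 s.
At the end, for the whole second after the job is handed in: The pressure plate is all the way up (within 0.8 mm, a tenth of a turn, of its stop under the yoke), and the crank sits fully down on the spindle's square end (hub within 4 mm of the collar, within 4 mm of the axis, tilted less than 7 degrees), let go and at rest (all of step 1 and z of plate in the frame of press above 0.1352 m and linear speed of crank below 0.02 m/s); the robot touches nothing.
It fails at once if the crank is forced on the square, as by winding on against the stop (contact force of the crank on the press over 300 N, about 20 N at the handle) (contact force between crank and press above 300 N).
It fails at once if the spindle is leaned on with over 80 N while the crank is not yet down on it (contact force between crank and press above 80 N and z of crank in the frame of shaft_seat above 0.01 m).
It fails at once if a jam jar is pushed more than 20 mm or tipped (distance of any of jar_orange, jar_red, jar_dark from where it was at the start of the episode above 0.02 m or angle between any of jar_orange, jar_red, jar_dark's own z axis and vertical above 0.3 rad).
It also fails if it takes over 72 s, if anything falls off the work surface, if the arm or the gripper's body presses on something with over 40 N, if the wrist force passes 120 N, or if a joint passes its speed limit or range.

## Working session

There is one attempt and no reset: what is moved stays moved. The work goes in short steps, Python scripts to look and compute and a tool call to move; the robot and the scene stay as the last step left them, time stands still between calls to the robot, and variables do not carry over. Pictures are saved under pics/ and viewed, at most 10 in all, crops included, and the job is handed in when it is done.

Besides the shell and the picture viewer there is one more tool, called after "Request:" as name([rows], argument=value, ...), one row to a line, values as JSON. carry_out: Moves the arm, as the interface text tells. Its arguments: {"type":"object","properties":{"rows":{"type":"array","items":{"type":"array","items":{"type":"array","items":{"type":"number"}}}},"grip":{"type":"number"},"grip_force":{"type":"number"}},"required":["rows"]}

```bash
mkdir -p pics
cat > h.py <<'E'
import numpy as np, cv2
from workcell import bot
def und(p,f):
    K=np.array(f["K"]);d=np.array([f["k1"],0,0,0,0.])
    return cv2.undistortPoints(np.array([[p]],float),K,d)[0,0]
def ray(p,f):
    T=np.array(f["pose"]);u=und(p,f);return T[:3,3],T[:3,:3]@np.array([u[0],u[1],1])
def atz(p,f,z):
    o,d=ray(p,f);return o+d*(z-o[2])/d[2]
def tri(ps,fs):
    A=0;b=0
    for p,f in zip(ps,fs):
        o,d=ray(p,f);d=d/np.linalg.norm(d);M=np.eye(3)-np.outer(d,d);A=A+M;b=b+M@o
    return np.linalg.solve(A,b)
def proj(X,f):
    T=np.linalg.inv(np.array(f["pose"]));X=np.atleast_2d(X)@T[:3,:3].T+T[:3,3]
    s=X[:,:2]/X[:,2:];s=s*(1+f["k1"]*(s**2).sum(1,keepdims=True));K=np.array(f["K"])
    return s@K[:2,:2].T+K[:2,2]
def save(f,n,img=None):cv2.imwrite("pics/"+n,cv2.cvtColor(f["pixels"] if img is None else img,cv2.COLOR_RGB2BGR))
E
python3 - <<'E'
from h import *
np.set_printoptions(precision=3,suppress=True)
F={n:bot.grab_frame(n) for n in("scene","side")}
save(F["scene"],"a.png",np.vstack([F["scene"]["pixels"],F["side"]["pixels"]])[:, :])
im=np.vstack([F[n]["pixels"] for n in F]);im=cv2.resize(im,None,fx=.75,fy=.75,interpolation=cv2.INTER_AREA);save(None,"a.png",im)
for n,f in F.items():
    print(n,f["pose"][:3,3])
    for l in("crank","crank_handle","shaft_seat","shaft_top","press","plate","board","jar_orange","jar_red","jar_dark"):
        print(l,[(np.round(q["position"],1),round(q["conf"],2)) for q in bot.spot_point(f,l)[:4]])
print(bot.observe())
E
```

```text
scene [1.018 0.019 0.908]
crank [(array([334. , 161.3]), 0.7), (array([430.9, 187.1]), 0.6), (array([338. , 207.4]), 0.57), (array([339.5, 225.6]), 0.5)]
crank_handle [(array([419.7, 199.6]), 0.9), (array([359.3, 143.5]), 0.71), (array([338. , 226.4]), 0.68)]
shaft_seat [(array([180.5, 207.8]), 0.88)]
shaft_top [(array([175.2, 202.6]), 0.6), (array([337.5, 225.4]), 0.57)]
press [(array([204.8, 254.9]), 0.67), (array([175.9, 203.6]), 0.36)]
plate [(array([190.3, 232.3]), 0.62), (array([183.8, 210.8]), 0.18)]
board [(array([335.4, 226.7]), 0.69)]
jar_orange [(array([423.4, 281.4]), 0.86)]
jar_red [(array([258.6, 189.3]), 0.83), (array([204.4, 254.1]), 0.21)]
jar_dark [(array([285.1, 335.2]), 0.62)]
side [ 0.167 -0.429  0.89 ]
crank [(array([229.8, 242. ]), 0.66), (array([237.7, 170. ]), 0.63), (array([288.7, 219.6]), 0.56)]
crank_handle [(array([210.3, 216.6]), 0.91), (array([263.7, 164.8]), 0.89), (array([314.2, 198.5]), 0.7)]
shaft_seat [(array([394.2, 254. ]), 0.94), (array([387.6, 280.3]), 0.58)]
shaft_top [(array([396.7, 252.3]), 0.58)]
press [(array([381.9, 305.7]), 0.77), (array([388.5, 281. ]), 0.65)]
plate [(array([387.5, 280.7]), 0.96)]
board [(array([304.2, 219.3]), 0.89)]
jar_orange [(array([325.8, 159.1]), 0.62)]
jar_red [(array([290.3, 295.4]), 0.84), (array([325.4, 156.9]), 0.58)]
jar_dark [(array([410.5, 217.9]), 0.66)]
{'clock': 1.1, 'qpos': array([-1.376,  0.521, -0.036,  1.6  ,  0.021,  1.021, -0.113]), 'qd': array([ 0.   , -0.001, -0.002,  0.001, -0.   , -0.   , -0.001]), 'joint_efforts': array([  0.   , -92.685,   1.979, -37.024,   0.018,   0.002,   0.   ]), 'position': array([0.164, 0.603, 0.231]), 'tool_rot': array([-3.142,  0.   ,  2.877]), 'force': array([ 0.027, -0.008, -0.757]), 'moment': array([-0.037, -0.028,  0.011]), 'finger_force': 0.0, 'grip_width': 0.08552006597848645}
```

View pics/a.png

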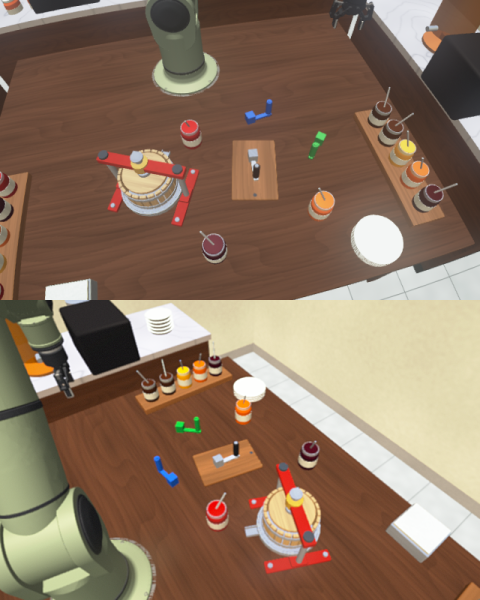

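The picture shows three crank shapes, in full scene pixels: blue at about (345,150), green at about (422,193), and steel with a black handle at about (338,215), lying on the bread board. The steel one fits the description. I'll confirm it in a crop and compute the positions.

Run:
```python
from h import *
np.set_printoptions(precision=4,suppress=True)
F={n:bot.grab_frame(n) for n in("scene","side")}
s,d=F["scene"],F["side"]
def P(l,i,j,a=None,b=None):
    print(l,tri([i,j],[s,d]))
P("handle",[338,226.4],[314.2,198.5]);P("crank",[338,207.4],[288.7,219.6])
P("seat",[180.5,207.8],[394.2,254]);P("top",[175.2,202.6],[396.7,252.3]);P("press",[204.8,254.9],[381.9,305.7]);P("plate",[190.3,232.3],[387.5,280.7])
P("red",[258.6,189.3],[290.3,295.4]);P("or",[423.4,281.4],[325.8,159.1]);P("dark",[285.1,335.2],[410.5,217.9]);P("board",[335.4,226.7],[304.2,219.3])
a=cv2.resize(s["pixels"][180:280,290:390],(400,400),interpolation=cv2.INTER_CUBIC)
b=cv2.resize(d["pixels"][160:260,255:355],(400,400),interpolation=cv2.INTER_CUBIC)
save(None,"b.png",np.hstack([a,b]))
```

```text
handle [0.5689 0.1593 0.0675]
crank [0.4898 0.1775 0.016 ]
seat [ 0.5414 -0.1646  0.2219]
top [ 0.5386 -0.1707  0.2385]
press [ 0.5405 -0.1692  0.0009]
plate [ 0.54   -0.1698  0.1213]
red [ 0.3739 -0.0143 -0.0029]
or [0.7272 0.3281 0.0041]
dark [ 0.7796 -0.0124  0.0082]
board [ 0.5334  0.1621 -0.0006]
```

View pics/b.png

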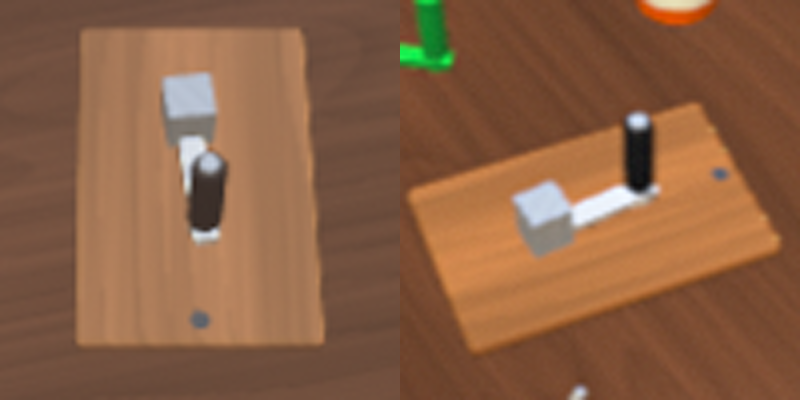

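The crop confirms a steel hub with a black handle on the board, so this is the right crank. I'm moving above it.

Request:
carry_out([
  [[-0.03,-0.023,0,0],[-0.06,-0.046,0,0],[-0.09,-0.069,0,0],[-0.122,-0.093,0,0],[-0.154,-0.118,0,0],[-0.186,-0.142,0,0],[-0.218,-0.167,0,0],[-0.25,-0.191,0,0],[-0.282,-0.215,0,0],[-0.314,-0.24,0,0],[-0.346,-0.264,0,0],[-0.375,-0.285,0,0]],
])

```text
clock: 2.2
position: [0.4521, 0.2277, 0.2316]
tool_rot: [3.141, 0.001, 2.876]
force: [0.5, 0.3, -0.2]
grip_width: 0.0852
finger_force: 0.0
```

Request:
carry_out([
  [[-0.025,-0.02,0,0],[-0.05,-0.04,0,-2],[-0.05,-0.04,0,-2],[-0.05,-0.04,0,-2]],
])

```text
clock: 2.53
position: [0.4895, 0.1767, 0.2313]
tool_rot: [-3.141, 0.0, 2.909]
force: [-1.3, 0.2, 0.6]
grip_width: 0.0859
finger_force: 0.0
```

Run:
```python
from h import *
np.set_printoptions(precision=4,suppress=True)
f=bot.grab_frame("wrist");save(f,"c.png");o=bot.observe();print(o["clock"],o["position"],o["tool_rot"],o["qpos"],f["pose"])
for l,z in(("crank",.016),("crank_handle",.061)):
    for q in bot.spot_point(f,l)[:3]:print(l,q["position"],q["conf"],atz(q["position"],f,z))
```

```text
2.5833 [0.4888 0.178  0.2313] [ 3.1415 -0.0002  2.9103] [-0.5428  0.3569  0.1029  1.8789 -0.0458  0.9081  0.9214] [[ 0.231   0.9323  0.2784  0.4177]
 [ 0.9729 -0.2214 -0.0662  0.1923]
 [-0.0001  0.2861 -0.9582  0.3743]
 [ 0.      0.      0.      1.    ]]
crank [320.8, 181.8] 0.92 [0.4973 0.1722 0.016 ]
crank [518.8, 114.9] 0.68 [0.4721 0.4183 0.016 ]
crank [313.7, 22.1] 0.66 [0.3238 0.2056 0.016 ]
crank_handle [504.3, 167.4] 0.83 [0.5171 0.3709 0.061 ]
crank_handle [329.2, 256.3] 0.56 [0.5756 0.1637 0.061 ]
```

View pics/c.png

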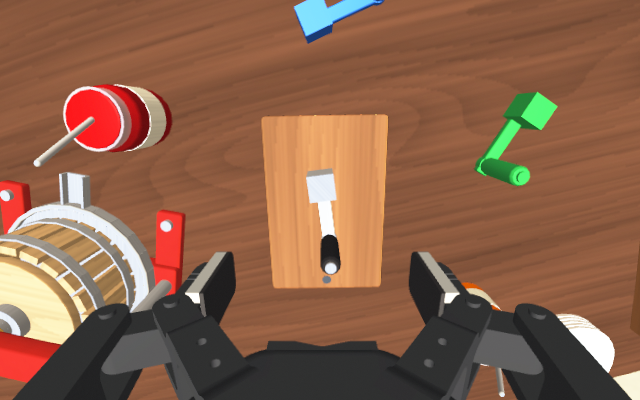

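Steel hub at (320,185), handle cap at (330,268). I'll refine from these.

Run:
```python
from h import *
np.set_printoptions(precision=4,suppress=True)
f=bot.grab_frame("wrist");im=f["pixels"].astype(int)
sub=im[160:290,295:350];m=((sub.max(2)-sub.min(2)<30)&(sub.mean(2)>120)).astype(np.uint8)
n,L,st,c=cv2.connectedComponentsWithStats(m)
for i in range(1,n):
    if st[i,4]>15:print(st[i],c[i]+[295,160],sub[L==i].mean(0))
# handle cap, and hub faces by brightness
for y in range(165,206,3): print(y,im[y,303:345:3].mean(1).astype(int))
print(atz([321,186],f,.052),atz([330,268],f,.094))
```

```text
[   9   10   30   70 1275] [320.4988 198.2031] [232.4996 235.1051 238.4549]
[ 27 104  13  12 119] [327.9664 269.563 ] [214.4034 218.7311 225.7479]
[ 26 117   8   8  43] [324.3023 280.5581] [118.7907 123.907  132.9767]
165 [166 165 172 169 165 163 176 171 167 168 163 174 167 164]
168 [167 164 173 168 165 162 175 171 167 169 163 174 167 164]
171 [167 171 172 168 161 156 154 154 154 162 171 174 167 165]
174 [167 157 156 155 154 155 155 155 156 161 173 174 167 165]
177 [166 163 169 182 203 229 241 241 241 240 173 174 166 165]
180 [165 242 244 241 238 240 242 241 241 241 173 174 166 165]
183 [165 240 242 244 242 239 240 242 242 241 174 175 167 166]
186 [164 239 241 241 244 242 239 240 242 242 189 176 166 166]
189 [165 236 239 242 241 243 242 239 240 242 200 176 167 166]
192 [164 234 241 239 242 241 244 242 239 240 210 176 167 166]
195 [163 202 243 241 239 242 241 243 242 240 227 175 167 166]
198 [163 175 244 242 241 239 242 241 243 241 236 176 167 166]
201 [163 159 241 243 242 241 238 243 243 238 229 176 167 167]
204 [163 158 228 202 167 253 253 253 253 170 176 175 167 167]
[0.4927 0.1759 0.052 ] [0.5712 0.1673 0.094 ]
```

Run:
```python
from h import *
np.set_printoptions(precision=4,suppress=True)
f=bot.grab_frame("wrist")
for c in([305,179.5],[332,176],[335,200.5],[308,204.5],[320,190]):print(atz(c,f,.052))
h=atz([328.3,270],f,.094);c=atz([320,190],f,.052);d=h-c;print(h,np.hypot(*d[:2]),np.degrees(np.arctan2(d[1],d[0])))
g=atz([321.5,207],f,.052)
o=bot.observe();print(o["position"],o["clock"]);y=o["tool_rot"][2];D=c-o["position"];print(D[0]*np.cos(y)+D[1]*np.sin(y),D[0]*np.sin(y)-D[1]*np.cos(y))
```

```text
[0.4815 0.1605 0.052 ]
[0.4844 0.1903 0.052 ]
[0.5125 0.1875 0.052 ]
[0.5102 0.1568 0.052 ]
[0.4968 0.1739 0.052 ]
[0.5731 0.1652 0.094 ] 0.07670702866351038 -6.482975128225657
[0.4882 0.1792 0.2314] 2.7833
-0.009594542974911866 -0.0032723074440441555
```

Request:
carry_out([
  [[-0.0096,-0.0033,0.02,-5],[-0.0096,-0.0033,0.05,-7],[-0.0096,-0.0033,0.085,-7],[-0.0096,-0.0033,0.12,-7],[-0.0096,-0.0033,0.15,-7],[-0.0096,-0.0033,0.175,-7],[-0.0096,-0.0033,0.195,-7],[-0.0096,-0.0033,0.206,-7],[-0.0096,-0.0033,0.21,-7],[-0.0096,-0.0033,0.21,-7]],
])

```text
clock: 3.62
position: [0.497, 0.1732, 0.021]
tool_rot: [-3.141, -0.001, 3.034]
force: [-0.1, -0.2, -0.4]
grip_width: 0.0857
finger_force: 0.0
```

Request:
carry_out([
  [[0,0,0,0],[0,0,0,0],[0,0,0,0],[0,0,0,0],[0,0,0,0],[0,0,0,0],[0,0,0,0],[0,0,0,0],[0,0,0,0],[0,0,0,0]],
], grip=0.0, grip_force=70)

```text
clock: 4.45
position: [0.4976, 0.1731, 0.0221]
tool_rot: [3.141, 0.001, 3.034]
force: [-3.4, 0.4, 13.1]
grip_width: 0.029
finger_force: 69.1
```

Request:
carry_out([
  [[0,0,-0.02,0],[0,0,-0.055,0],[0,0,-0.09,0],[0,0,-0.125,0],[0,0,-0.16,0],[0,0,-0.195,0],[0,0,-0.23,0],[-0.01,-0.02,-0.26,0],[-0.02,-0.05,-0.275,0],[-0.035,-0.08,-0.28,0],[-0.05,-0.112,-0.28,0],[-0.064,-0.145,-0.28,0]],
])

```text
clock: 5.45
position: [0.5456, 0.0205, 0.3021]
tool_rot: [3.141, 0.001, 3.035]
force: [0.5, 0.3, -2.9]
grip_width: 0.029
finger_force: 69.8
```

Request:
carry_out([
  [[-0.012,-0.033,0,0],[-0.025,-0.065,0,0],[-0.037,-0.092,0,0],[-0.045,-0.111,0,0],[-0.048,-0.118,0,0],[-0.048,-0.118,0,0],[-0.048,-0.118,0,0]],
])

```text
clock: 6.03
position: [0.5801, -0.1, 0.3012]
tool_rot: [3.141, -0.001, 3.034]
force: [-0.5, -0.6, -2.1]
grip_width: 0.0289
finger_force: 69.8
```

Run:
```python
from h import *
np.set_printoptions(precision=4,suppress=True)
f=bot.grab_frame("wrist");save(f,"d.png");o=bot.observe();print(o["clock"],o["position"],o["tool_rot"],o["qpos"],o["grip_width"],o["force"])
for l,z in(("shaft_seat",.213),("shaft_top",.235),("crank",.3)):
    for q in bot.spot_point(f,l)[:3]:print(l,q["position"],q["conf"],atz(q["position"],f,z))
```

```text
6.0833 [ 0.5801 -0.0993  0.3012] [ 3.141  -0.0004  3.0349] [-0.0749  0.4035  0.202   1.6217 -0.0881  1.1256  1.6135] 0.02917222754135146 [-0.314  -0.1974 -1.786 ]
shaft_seat [232.5, 164.4] 0.91 [ 0.5379 -0.1669  0.213 ]
shaft_top [224.5, 174.2] 0.82 [ 0.5412 -0.167   0.235 ]
shaft_top [319.7, 251.3] 0.15 [ 0.6086 -0.106   0.235 ]
crank [322.2, 250.3] 0.94 [ 0.5766 -0.1007  0.3   ]
crank [232.1, 165.1] 0.57 [ 0.5265 -0.1396  0.3   ]
```

View pics/d.png

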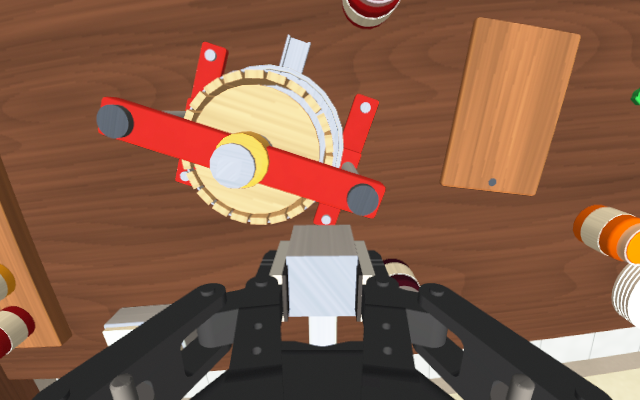

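The shaft is visible at about (232,166), and the crank hub is held at (322,270). I'll enlarge the shaft with contrast.

Run:
```python
from h import *
f=bot.grab_frame("wrist");c=f["pixels"][135:195,200:275].astype(float)
g=c.mean(2);print(np.percentile(g,[50,80,90,95,99]))
c=np.clip((c-200)/55*255,0,255).astype(np.uint8)
save(None,"e.png",cv2.resize(c,None,fx=10,fy=10,interpolation=cv2.INTER_CUBIC))
```

```text
[211.         226.         228.33333333 229.33333333 231.66666667]
```

View pics/e.png

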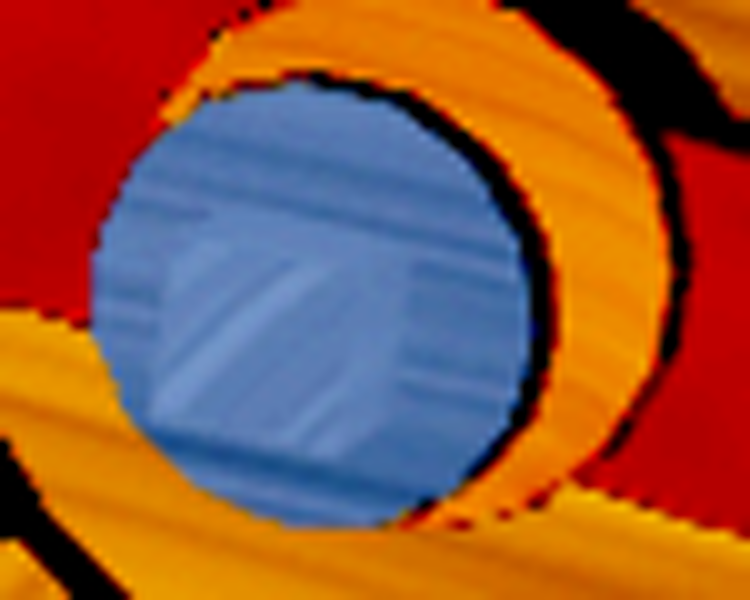

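Run:
```python
from h import *
np.set_printoptions(precision=4,suppress=True)
f=bot.grab_frame("wrist");c=f["pixels"][135:195,200:275].astype(float)
P=lambda x,y,z:atz([200+x/10-.5,135+y/10-.5],f,z)[:2]
for n,a,b,z in(("top",(190,207),(410,245),.213),("right",(410,250),(388,400),.213),("left",(165,260),(150,425),.228),("bot",(150,430),(330,465),.228)):
    a,b=P(*a,z),P(*b,z);d=b-a;print(n,a,b,np.hypot(*d),np.degrees(np.arctan2(d[1],d[0]))%90)
# collar centre
m=[P(x,y,.213) for x,y in((95,300),(530,300),(310,80),(320,525))];print(np.mean(m,0), m)
# rectified top view at z=.216..: 0.2mm/px
Z=[.213,.228];out=[]
for z in Z:
    xs=np.arange(-.025,.025,.000125);X,Y=np.meshgrid(xs,xs)
    uv=proj(np.c_[.540-Y.ravel()*-1, -.167+X.ravel(),np.full(X.size,z)],f).astype(np.float32).reshape(*X.shape,2)
    out.append(cv2.remap(f["pixels"],uv[...,0],uv[...,1],cv2.INTER_CUBIC))
im=np.hstack(out).astype(float);g=im.mean(2)
im=np.clip((im-190)/50*255,0,255).astype(np.uint8);save(None,"g.png",im)
```

```text
top [ 0.53   -0.1762] [ 0.5348 -0.1596] 0.01729158474734603 73.78663447455111
right [ 0.5352 -0.1597] [ 0.5467 -0.1636] 0.012179716066113311 71.35846379112063
left [ 0.5321 -0.1734] [ 0.5441 -0.1771] 0.012518678917170421 73.14825356993792
bot [ 0.5444 -0.1771] [ 0.5485 -0.1642] 0.013544444585195858 72.44027946732662
[ 0.5385 -0.168 ] [array([ 0.5363, -0.1852]), array([ 0.5401, -0.151 ]), array([ 0.5214, -0.165 ]), array([ 0.5561, -0.1709])]
```

View pics/g.png

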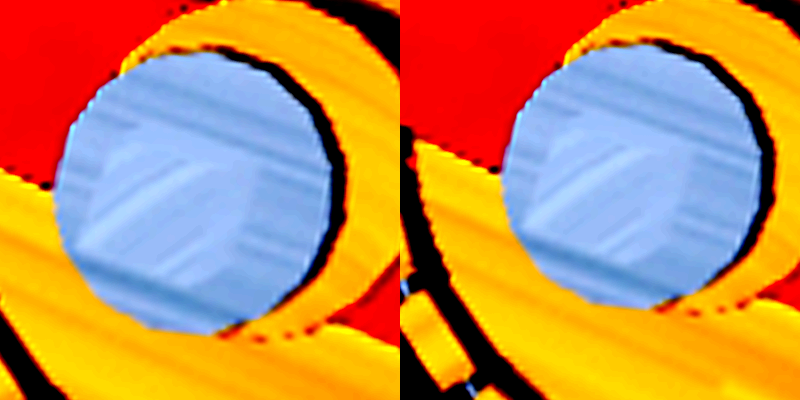

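Run:
```python
from h import *
np.set_printoptions(precision=4,suppress=True)
f=bot.grab_frame("wrist");g=f["pixels"].mean(2).astype(int)
print(g[225:330:2,322]);print(g[285,280:366:2]);print(g[262,280:366:2])
for z in(.331,.327):
  for p in((288,256),(356,256),(357,317),(287,317),(322,286.5)):print(z,atz(p,f,z)[:2])
o=bot.observe();print(o["position"],o["clock"],o["moment"])
```

```text
[131 135 134 135 136 135 135 135 135 136 135 135 136 136 136 153 223 222
 221 222 223 223 222 219 218 220 223 226 222 221 224 227 229 227 224 223
 224 226 227 226 224 221 219 219 221 224 247 247 246 247 247 247 247]
[ 41  78  93  53 141 224 223 223 225 221 220 219 221 225 227 226 224 223
 224 229 228 224 221 225 225 220 218 220 223 223 222 221 223 224 225 224
 221 224  73  73  92  56  40]
[147 146 120 188 227 227 226 224 224 226 229 226 223 221 226 223 220 219
 221 223 223 221 222 223 225 225 224 222 225 226 222 224 225 224 223 223
 222 224 223  65 138 147 146]
0.331 [ 0.563  -0.1135]
0.331 [ 0.5661 -0.0851]
0.331 [ 0.5967 -0.0868]
0.331 [ 0.5933 -0.1183]
0.331 [ 0.5792 -0.1008]
0.327 [ 0.565  -0.1142]
0.327 [ 0.5682 -0.0848]
0.327 [ 0.5998 -0.0866]
0.327 [ 0.5963 -0.1191]
0.327 [ 0.5817 -0.1011]
[ 0.5803 -0.0999  0.3014] 6.3833 [-0.0236  0.0509 -0.0354]
```

Square is at about −17.3° (mod 90) and centred near (0.5395, −0.1685). I'll align the crank above it, then descend gently.

Request:
carry_out([
  [[0.01,-0.025,0,5],[0.022,-0.05,0,11],[0.031,-0.068,0,11],[0.0327,-0.0716,0.01,11],[0.0327,-0.0716,0.03,11],[0.0327,-0.0716,0.045,11],[0.0327,-0.0716,0.054,11],[0.0327,-0.0716,0.054,11],[0.0327,-0.0716,0.054,11]],
])

```text
clock: 7.13
position: [0.5403, -0.168, 0.2474]
tool_rot: [-3.142, -0.0, 2.842]
force: [0.3, 0.4, -2.0]
grip_width: 0.0288
finger_force: 69.8
```

Request:
carry_out([
  [[0,0,0.002,0],[0,0,0.004,0],[0,0,0.006,0],[0,0,0.008,0],[0,0,0.01,0],[0,0,0.011,0]],
])

```text
clock: 7.63
position: [0.5402, -0.1681, 0.2361]
tool_rot: [3.141, 0.0, 2.842]
force: [0.5, 2.7, -0.5]
grip_width: 0.0289
finger_force: 69.9
```

Request:
carry_out([
  [[0,0.0005,0.001,0],[0,0.0005,0.002,0],[0,0.0005,0.003,0],[0,0.0005,0.004,0],[0,0.0005,0.004,0]],
])

```text
clock: 8.05
position: [0.5404, -0.1675, 0.2322]
tool_rot: [3.141, -0.0, 2.842]
force: [1.9, 3.3, -2.5]
grip_width: 0.0287
finger_force: 69.8
```

Request:
carry_out([
  [[-0.0003,0.0007,0.001,0],[-0.0003,0.0007,0.002,0],[-0.0003,0.0007,0.003,0],[-0.0003,0.0007,0.004,0],[-0.0003,0.0007,0.004,0]],
])

```text
clock: 8.47
position: [0.5407, -0.1673, 0.2281]
tool_rot: [-3.141, -0.0, 2.842]
force: [0.2, -0.2, -2.8]
grip_width: 0.0294
finger_force: 69.9
```

Past the taper, so it is engaged. Continuing down to the collar.

Request:
carry_out([
  [[0,0,0.001,0],[0,0,0.002,0],[0,0,0.003,0],[0,0,0.004,0],[0,0,0.005,0],[0,0,0.006,0],[0,0,0.006,0]],
])

```text
clock: 9.05
position: [0.5407, -0.1673, 0.2221]
tool_rot: [-3.141, -0.0, 2.842]
force: [-0.1, 0.2, -2.5]
grip_width: 0.0291
finger_force: 69.9
```

Request:
carry_out([
  [[0,0,0.001,0],[0,0,0.002,0],[0,0,0.003,0],[0,0,0.003,0]],
])

```text
clock: 9.38
position: [0.5409, -0.1673, 0.2202]
tool_rot: [3.141, 0.001, 2.842]
force: [-4.5, 2.3, 12.9]
grip_width: 0.0293
finger_force: 72.0
```

Request:
carry_out([
  [[0,0,0.001,0],[0,0,0.0015,0],[0,0,0.0015,0]],
])

```text
clock: 9.63
position: [0.5411, -0.1674, 0.2201]
tool_rot: [3.141, 0.002, 2.842]
force: [-12.4, 4.5, 35.5]
grip_width: 0.0287
finger_force: 75.0
```

Seated: 35 N up with no further descent. I'll relieve it, release and shift to the handle, which passes between the open fingers.

Request:
carry_out([
  [[0,0,-0.001,0],[0,0,-0.002,0],[0,0,-0.002,0],[0,0,-0.002,0]],
])

```text
clock: 9.97
position: [0.5409, -0.1673, 0.2202]
tool_rot: [3.141, 0.0, 2.842]
force: [-3.6, 1.0, 9.4]
grip_width: 0.0289
finger_force: 71.1
```

Request:
carry_out([
  [[0,0,0,0],[0,0,0,0],[0,0,0,0],[0,0,0,0],[0,0,0,0],[0,0,0,0]],
], grip=0.085)

```text
clock: 10.47
position: [0.5408, -0.1672, 0.2197]
tool_rot: [-3.142, -0.0, 2.842]
force: [-0.4, -0.2, -0.2]
grip_width: 0.0848
finger_force: 0.0
```

Request:
carry_out([
  [[0,0,-0.015,0],[0,0,-0.033,0],[-0.02,0,-0.033,0],[-0.045,0,-0.033,0],[-0.066,0,-0.033,0],[-0.075,0,-0.033,0],[-0.075,0,-0.033,0]],
])

```text
clock: 11.05
position: [0.6137, -0.1897, 0.2521]
tool_rot: [-3.141, -0.0, 2.842]
force: [-0.5, -0.5, -0.0]
grip_width: 0.0849
finger_force: 0.0
```

Run:
```python
from h import *
np.set_printoptions(precision=4,suppress=True)
f=bot.grab_frame("wrist");save(f,"i.png");o=bot.observe();print(o["clock"],o["position"],o["tool_rot"],o["qpos"],o["force"])
for l,z in(("crank",.214),("crank_handle",.259)):
    for q in bot.spot_point(f,l)[:3]:print(l,q["position"],q["conf"],atz(q["position"],f,z))
```

```text
11.1 [ 0.6126 -0.1895  0.2522] [-3.1413 -0.0007  2.8418] [ 0.0429  0.5415  0.2525  1.5406 -0.1463  1.0788  1.6011] [ 0.6547 -0.4222 -0.9942]
crank [322.0, 105.6] 0.81 [ 0.5395 -0.1682  0.214 ]
crank_handle [324.9, 261.2] 0.83 [ 0.6128 -0.1893  0.259 ]
```

View pics/i.png

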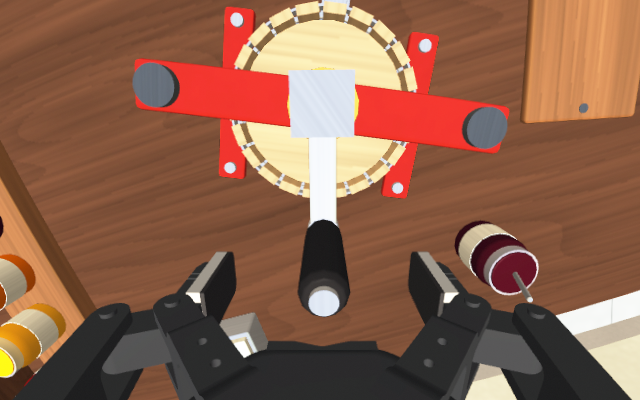

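Crank sits on the spindle, with the handle centred between the fingers at (323,300). Plan: wind about 690° (below the minimum of 2 turns) by the handle. Then finish by twisting the hub with a weak 20 N grip, which limits the torque at the stop by itself.

Request:
carry_out([
  [[0,0,0,0],[0,0,0,0],[0,0,0,0],[0,0,0,0],[0,0,0,0],[0,0,0,0],[0,0,0,0],[0,0,0,0],[0,0,0,0]],
], grip=0.0, grip_force=30)

```text
clock: 11.95
position: [0.6125, -0.1894, 0.2529]
tool_rot: [-3.142, 0.0, 2.842]
force: [1.3, -1.8, 1.1]
grip_width: 0.021
finger_force: 29.3
```

Request:
carry_out([
  [[0.0003,0.0065,-0.0001,0],[0.0026,0.0194,-0.0003,0],[0.0058,0.0289,-0.0005,0],[0.01,0.0375,-0.0007,0],[0.0156,0.0457,-0.0008,0],[0.022,0.053,-0.001,0]],
])

```text
clock: 12.45
position: [0.6067, -0.1311, 0.2538]
tool_rot: [-3.141, -0.0, 2.842]
force: [-3.2, -4.3, -0.3]
grip_width: 0.0209
finger_force: 29.5
```

Request:
carry_out([
  [[0.0155,0.012,-0.0003,0],[0.0336,0.0194,-0.0007,0],[0.053,0.022,-0.001,0],[0.0724,0.0194,-0.0013,0],[0.0905,0.012,-0.0017,0],[0.106,0,-0.002,0],[0.118,-0.0155,-0.0023,0],[0.1254,-0.0336,-0.0027,0],[0.128,-0.053,-0.003,0],[0.1254,-0.0724,-0.0033,0],[0.118,-0.0905,-0.0037,0],[0.106,-0.106,-0.004,0]],
])

```text
clock: 13.45
position: [0.4739, -0.2021, 0.2583]
tool_rot: [3.14, 0.001, 2.842]
force: [0.6, 2.7, -0.3]
grip_width: 0.0214
finger_force: 29.9
```

Run:
```python
from h import *
np.set_printoptions(precision=4,suppress=True)
f=bot.grab_frame("scene");o=bot.observe();print(o["clock"],o["position"],o["force"],o["moment"],o["qpos"])
for l in("crank","crank_handle","shaft_seat"):
    for q in bot.spot_point(f,l)[:4]:print(l,q["position"],q["conf"])
print(proj([[.54,-.168,.219],[*o["position"][:2],.264]],f))
```

```text
13.5 [ 0.4755 -0.2051  0.2584] [ 0.3129  0.4515 -2.917 ] [ 0.4514 -0.3187  0.0137] [ 0.0597  0.3293  0.299   1.8621 -0.1164  0.9644  1.6792]
crank [330.4, 161.2] 0.76
crank [183.7, 205.7] 0.74
crank [429.3, 185.4] 0.73
crank_handle [155.4, 170.8] 0.85
crank_handle [357.9, 141.7] 0.78
crank_handle [420.7, 195.8] 0.59
crank_handle [176.9, 198.8] 0.4
shaft_seat [183.3, 204.3] 0.8
[[179.7338 207.9165]
 [154.1173 172.8833]]
```

Winding works and forces are low. Continuing.

Request:
carry_out([
  [[-0.0155,-0.012,-0.0003,0],[-0.0336,-0.0194,-0.0007,0],[-0.053,-0.022,-0.001,0],[-0.0724,-0.0194,-0.0013,0],[-0.0905,-0.012,-0.0017,0],[-0.106,0,-0.002,0],[-0.118,0.0155,-0.0023,0],[-0.1254,0.0336,-0.0027,0],[-0.128,0.053,-0.003,0],[-0.1254,0.0724,-0.0033,0],[-0.118,0.0905,-0.0037,0],[-0.106,0.106,-0.004,0]],
])

```text
clock: 14.65
position: [0.6067, -0.1301, 0.2614]
tool_rot: [-3.141, -0.001, 2.843]
force: [-6.2, -5.7, 1.2]
grip_width: 0.0215
finger_force: 30.5
```

Request:
carry_out([
  [[0.0155,0.012,-0.0003,0],[0.0336,0.0194,-0.0007,0],[0.053,0.022,-0.001,0],[0.0724,0.0194,-0.0013,0],[0.0905,0.012,-0.0017,0],[0.106,0,-0.002,0],[0.118,-0.0155,-0.0023,0],[0.1254,-0.0336,-0.0027,0],[0.128,-0.053,-0.003,0],[0.1254,-0.0724,-0.0033,0],[0.118,-0.0905,-0.0037,0],[0.106,-0.106,-0.004,0]],
])

```text
clock: 15.65
position: [0.4737, -0.2016, 0.2662]
tool_rot: [3.14, -0.0, 2.843]
force: [-1.3, 1.8, 1.4]
grip_width: 0.0214
finger_force: 30.4
```

Request:
carry_out([
  [[-0.0155,-0.012,-0.0003,0],[-0.0336,-0.0194,-0.0007,0],[-0.053,-0.022,-0.001,0],[-0.0724,-0.0194,-0.0013,0],[-0.0905,-0.012,-0.0017,0],[-0.106,0,-0.002,0],[-0.118,0.0155,-0.0023,0],[-0.118,0.0155,-0.0023,0],[-0.118,0.0155,-0.0023,0]],
])

```text
clock: 16.4
position: [0.5929, -0.2199, 0.268]
tool_rot: [3.141, 0.001, 2.845]
force: [-0.0, 0.9, 1.7]
grip_width: 0.0212
finger_force: 30.5
```

Run:
```python
from h import *
np.set_printoptions(precision=4,suppress=True)
o=bot.observe();print(o["clock"],o["position"],o["force"],o["moment"],o["qpos"])
d=o["position"]-np.array([.5405,-.1675,0]);print(np.hypot(*d[:2]),np.degrees(np.arctan2(d[1],d[0])))
```

```text
16.4 [ 0.5929 -0.2199  0.268 ] [-0.0138  0.9266  1.6709] [ 0.1503 -0.0201  0.0047] [ 0.0511  0.5182  0.3199  1.5506 -0.1766  1.1007  1.6858]
0.07406610153939834 -45.00436111292952
```

Request:
carry_out([
  [[0,0,0,0],[0,0,0,0],[0,0,0,0],[0,0,0,0],[0,0,0,0],[0,0,0,0]],
], grip=0.085)

```text
clock: 16.9
position: [0.5917, -0.2224, 0.2682]
tool_rot: [3.142, 0.0, 2.842]
force: [-0.4, 0.2, 0.4]
grip_width: 0.0847
finger_force: 0.0
```

Request:
carry_out([
  [[0,0,0,7],[0,0,0,14],[0,0,0,21],[0,0,0,28],[0,0,0,29],[0.02,0.0106,0,29],[0.043,0.0229,0,29],[0.06,0.032,0,29],[0.0654,0.0348,0,29],[0.0654,0.0348,0,29]],
])

```text
clock: 17.73
position: [0.5392, -0.1687, 0.2685]
tool_rot: [3.141, -0.0, 2.34]
force: [0.2, -0.1, -0.2]
grip_width: 0.0851
finger_force: 0.0
```

Run:
```python
from h import *
np.set_printoptions(precision=4,suppress=True)
f=bot.grab_frame("wrist");save(f,"j.png");o=bot.observe();print(o["clock"],o["position"],o["tool_rot"],o["qpos"],o["force"])
for l,z in(("crank",.229),("crank_handle",.274)):
    for q in bot.spot_point(f,l)[:3]:print(l,q["position"],q["conf"],atz(q["position"],f,z))
```

```text
17.7833 [ 0.5399 -0.1696  0.2685] [3.1409 0.0006 2.3385] [-0.1302  0.4198  0.4564  1.7341 -0.2108  1.0354  1.1675] [-0.2438  0.1774  0.449 ]
crank [323.1, 230.8] 0.64 [ 0.5403 -0.1707  0.229 ]
crank_handle [518.7, 202.8] 0.46 [ 0.5864 -0.0804  0.274 ]
```

View pics/j.png

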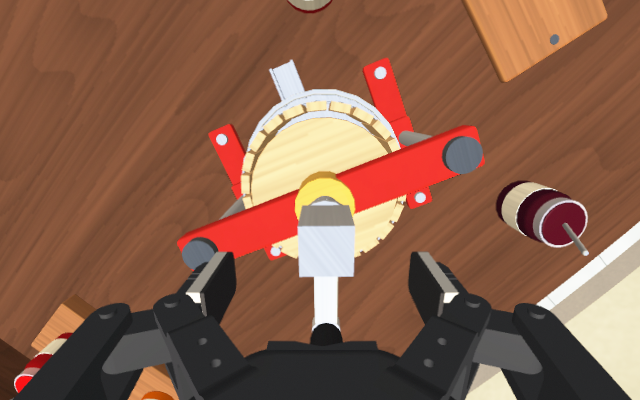

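Hub is aligned between the fingers at (326,250). I'll descend and grip it at 20 N.

Request:
carry_out([
  [[0.0004,0.0016,0.012,0],[0.0004,0.0016,0.024,0],[0.0004,0.0016,0.031,0],[0.0004,0.0016,0.032,0],[0.0004,0.0016,0.032,0]],
])

```text
clock: 18.3
position: [0.5405, -0.1688, 0.2358]
tool_rot: [-3.141, -0.0, 2.335]
force: [-0.0, -0.2, -0.1]
grip_width: 0.0849
finger_force: 0.0
```

Request:
carry_out([
  [[0,0,0,0],[0,0,0,0],[0,0,0,0],[0,0,0,0],[0,0,0,0],[0,0,0,0],[0,0,0,0],[0,0,0,0],[0,0,0,0]],
], grip=0.0, grip_force=20)

```text
clock: 19.05
position: [0.541, -0.1681, 0.2366]
tool_rot: [3.141, 0.001, 2.336]
force: [3.0, 2.4, 6.0]
grip_width: 0.0299
finger_force: 24.8
```

Request:
carry_out([
  [[0,0,0,-3],[0,0,-0.0001,-6],[0,0,-0.0002,-9],[0,0,-0.0003,-12],[0,0,-0.0003,-15]],
])

```text
clock: 19.47
position: [0.5414, -0.1678, 0.2369]
tool_rot: [3.14, 0.001, 2.601]
force: [4.7, 5.0, 4.8]
grip_width: 0.0299
finger_force: 24.8
```

Run:
```python
from h import *
np.set_printoptions(precision=4,suppress=True)
o=bot.observe();print(o)
```

```text
{'clock': 19.4667, 'qpos': array([-0.0747,  0.4455,  0.3753,  1.7673, -0.1946,  0.9636,  1.4085]), 'qd': array([ 0.1108, -0.0211, -0.1567, -0.0059,  0.0828, -0.0048,  0.5423]), 'joint_efforts': array([  1.6014, -75.0114,  12.3875, -31.2167,   1.334 ,   0.8486,
        -1.6617]), 'position': array([ 0.5414, -0.1678,  0.2369]), 'tool_rot': array([3.1403, 0.0014, 2.6006]), 'force': array([4.6999, 4.9572, 4.7654]), 'moment': array([ 0.909 , -1.0079, -0.1244]), 'finger_force': 24.750223802402616, 'grip_width': 0.029850960439591154}
```

Moment z is −0.12 N m, which is the winding torque. Continuing in small lots.

Request:
carry_out([
  [[0,0,0,-3],[0,0,-0.0001,-6],[0,0,-0.0002,-9],[0,0,-0.0003,-12],[0,0,-0.0003,-15],[0,0,-0.0004,-18]],
])

```text
clock: 19.97
position: [0.5416, -0.1673, 0.2373]
tool_rot: [3.14, 0.002, 2.915]
force: [6.0, 6.9, 1.6]
grip_width: 0.0294
finger_force: 24.5
```

```bash
python3 -c "
from h import *
o=bot.observe();print(o['moment'],o['grip_width'],o['qpos'][6],o['tool_rot'],o['force'])"
```

```text
[ 1.4003829  -1.41850229 -0.17062459] 0.02942432652755628 1.6828680813482852 [3.14023611e+00 2.02643866e-03 2.91515072e+00] [5.97342424 6.86300555 1.58459698]
```

Request:
carry_out([
  [[0,0,0,-3],[0,0,-0.0001,-6],[0,0,-0.0002,-9],[0,0,-0.0003,-12],[0,0,-0.0003,-15],[0,0,-0.0004,-18]],
])

```text
clock: 20.47
position: [0.5418, -0.1668, 0.2376]
tool_rot: [3.14, 0.002, -3.053]
force: [7.2, 9.6, 2.2]
grip_width: 0.0295
finger_force: 24.5
```

```bash
python3 -c "
from h import *
o=bot.observe();print(o['moment'],o['grip_width'],o['qpos'][6],o['tool_rot'],o['force'])"
```

```text
[ 2.07022923 -1.44385781 -0.10855781] 0.029510631683130208 1.9593455282793752 [ 3.14029699e+00  2.40437483e-03 -3.05345850e+00] [7.17219354 9.62533483 2.24834199]
```

Request:
carry_out([
  [[-0.0006,-0.0007,0,-3],[-0.0006,-0.0007,-0.0001,-6],[-0.0006,-0.0007,-0.0002,-9],[-0.0006,-0.0007,-0.0003,-12],[-0.0006,-0.0007,-0.0003,-15],[-0.0006,-0.0007,-0.0004,-18]],
])

```text
clock: 20.97
position: [0.5419, -0.1663, 0.238]
tool_rot: [3.139, 0.002, -2.739]
force: [0.8, 16.0, 7.6]
grip_width: 0.0299
finger_force: 25.2
```

```bash
python3 -c "
from h import *
o=bot.observe();print(o['moment'],o['grip_width'],o['qpos'],o['tool_rot'],o['force'])
f=bot.grab_frame('side');g=bot.grab_frame('scene')
a=bot.spot_point(f,'plate')[0];b=bot.spot_point(g,'plate')[0];print(a,b)
a=bot.spot_point(f,'shaft_seat');b=bot.spot_point(g,'shaft_seat');print(a[:1],b[:1],tri([a[0]['position'],b[0]['position']],[f,g]))"
```

```text
[ 3.50773167 -0.30334459 -0.17144524] 0.029919174640607598 [ 0.08885158  0.42507077  0.14523795  1.75587702 -0.07640785  0.96580384
  2.2385181 ] [ 3.13917138e+00  1.95449073e-03 -2.73870010e+00] [ 0.81143108 16.03198151  7.55157607]
{'position': [390.7, 278.6], 'conf': 0.75} {'position': [191.7, 230.9], 'conf': 0.73}
[{'position': [398.6, 250.7], 'conf': 0.77}] [{'position': [179.9, 203.9], 'conf': 0.72}] [ 0.54402335 -0.16546672  0.23604359]
```

Not at the stop yet (about 759°), and joint 7 is near its limit. I'll release, lift, flip the tool 180° and regrip the hub.

Request:
carry_out([
  [[0,0,0,0],[0,0,0,0],[0,0,0,0],[0,0,0,0],[0,0,0,0],[0,0,0,0],[0,0,-0.015,0],[0,0,-0.04,0],[0,0,-0.07,0],[0,0,-0.085,0],[0,0,-0.085,0]],
], grip=0.085)

```text
clock: 22.18
position: [0.5422, -0.1694, 0.3259]
tool_rot: [-3.139, 0.004, -2.743]
force: [0.7, 0.1, 0.5]
grip_width: 0.0851
finger_force: 0.0
```

Request:
carry_out([
  [[0,0,0,7],[0,0,0,14],[0,0,0,21],[0,0,0,28],[0,0,0,35],[0,0,0,42],[0,0,0,49],[0,0,0,56],[0,0,0,63],[0,0,0,70],[0,0,0,77],[0,0,0,84]],
])

```text
clock: 23.18
position: [0.5409, -0.169, 0.322]
tool_rot: [-3.141, -0.0, 2.068]
force: [-1.0, 0.1, -0.2]
grip_width: 0.0848
finger_force: 0.0
```

Request:
carry_out([
  [[0,0,0,7],[0,0,0,14],[0,0,0,21],[0,0,0,28],[0,0,0,35],[0,0,0,42],[0,0,0,49],[0,0,0,56],[0,0,0,63],[0,0,0,70],[0,0,0,77],[0,0,0,84]],
])

```text
clock: 24.18
position: [0.5409, -0.169, 0.3221]
tool_rot: [-3.141, 0.001, 0.602]
force: [-0.1, 0.2, -0.6]
grip_width: 0.0849
finger_force: 0.0
```

Request:
carry_out([
  [[0,0,0,6],[0,0,0,12],[0,0,0,12],[0,0,0,12]],
])

```text
clock: 24.52
position: [0.541, -0.1688, 0.3221]
tool_rot: [3.142, 0.001, 0.402]
force: [0.3, -0.0, -0.3]
grip_width: 0.0849
finger_force: 0.0
```

Run:
```python
from h import *
np.set_printoptions(precision=4,suppress=True)
f=bot.grab_frame("wrist");save(f,"k.png");o=bot.observe();print(o["clock"],o["position"],o["tool_rot"],o["qpos"],o["force"])
for l,z in(("crank",.231),("crank_handle",.276)):
    for q in bot.spot_point(f,l)[:3]:print(l,q["position"],q["conf"],atz(q["position"],f,z))
```

```text
24.5667 [ 0.5411 -0.1688  0.3222] [-3.1416  0.0006  0.4024] [-0.3988  0.4616  0.87    1.6693 -0.3752  1.188  -0.6059] [ 0.1736 -0.5572 -0.4703]
crank [316.0, 204.4] 0.9 [ 0.5384 -0.1656  0.231 ]
crank [63.1, 192.0] 0.89 [0.4651 0.0346 0.231 ]
crank_handle [322.6, 107.9] 0.77 [ 0.6096 -0.141   0.276 ]
crank_handle [319.9, 205.7] 0.2 [ 0.5517 -0.1637  0.276 ]
```

View pics/k.png

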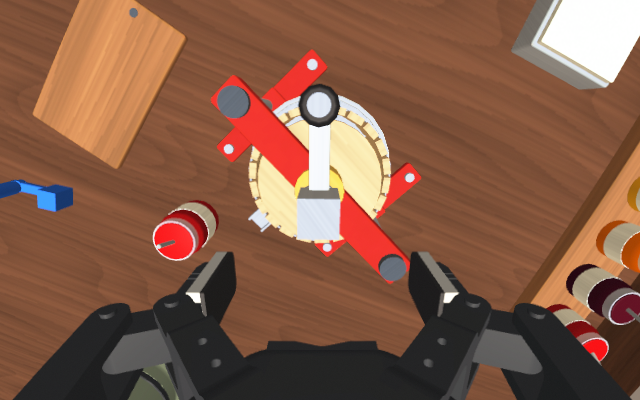

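Flipped; hub at (319,216) is aligned and the handle at (319,104) is clear. Descending and gripping.

Request:
carry_out([
  [[0.0003,-0.0006,0.02,0],[0.0003,-0.0006,0.045,0],[0.0003,-0.0006,0.065,0],[0.0003,-0.0006,0.078,0],[0.0003,-0.0006,0.083,0],[0.0003,-0.0006,0.083,0],[0.0003,-0.0006,0.083,0]],
])

```text
clock: 25.25
position: [0.5414, -0.1686, 0.2402]
tool_rot: [3.141, -0.0, 0.399]
force: [0.0, -0.1, 0.1]
grip_width: 0.0853
finger_force: 0.0
```

Request:
carry_out([
  [[0,0,0,0],[0,0,0,0],[0,0,0,0],[0,0,0,0],[0,0,0,0],[0,0,0,0],[0,0,0,0],[0,0,0,0],[0,0,0,0]],
], grip=0.0, grip_force=20)

```text
clock: 26.0
position: [0.5408, -0.1669, 0.2399]
tool_rot: [-3.139, -0.0, 0.399]
force: [-6.8, 10.2, 10.1]
grip_width: 0.0296
finger_force: 21.4
```

Request:
carry_out([
  [[0,0,0,-3],[0,0,-0.0001,-6],[0,0,-0.0002,-9],[0,0,-0.0003,-12],[0,0,-0.0003,-15]],
])

```text
clock: 26.42
position: [0.5409, -0.1668, 0.2402]
tool_rot: [-3.139, -0.001, 0.664]
force: [-7.3, 10.1, 12.1]
grip_width: 0.0297
finger_force: 21.5
```

```bash
python3 -c "
from h import *
o=bot.observe();print(o['moment'],o['grip_width'],o['qpos'],o['tool_rot'],o['force'])"
```

```text
[ 2.33689731  1.45289455 -0.1580504 ] 0.029675704644132682 [-0.31215797  0.51766846  0.73531571  1.77394821 -0.40581047  1.00876324
 -0.32742534] [-3.13894202e+00 -9.55091708e-04  6.63661385e-01] [-7.28763487 10.11307059 12.08410522]
```

Request:
carry_out([
  [[0.0004,-0.001,-0.0004,-3],[0.0004,-0.001,-0.0005,-6],[0.0004,-0.001,-0.0006,-9],[0.0004,-0.001,-0.0007,-12],[0.0004,-0.001,-0.0007,-15],[0.0004,-0.001,-0.0008,-18]],
])

```text
clock: 26.92
position: [0.5405, -0.1662, 0.2406]
tool_rot: [-3.14, -0.001, 0.977]
force: [-3.8, 6.1, -0.8]
grip_width: 0.0301
finger_force: 21.9
```

```bash
python3 -c "
from h import *
o=bot.observe();print(o['moment'],o['grip_width'],o['qpos'][6],o['tool_rot'],o['force'])"
```

```text
[ 1.44371505  0.6961956  -0.53162363] 0.030139589990049474 -0.06781916991543671 [-3.13968767e+00 -7.30042757e-04  9.77252160e-01] [-3.76293646  6.14626578 -0.84021203]
```

Request:
carry_out([
  [[0,0,0,-3],[0,0,-0.0001,-6],[0,0,-0.0002,-9],[0,0,-0.0003,-12],[0,0,-0.0003,-15],[0,0,-0.0004,-18]],
])

```text
clock: 27.42
position: [0.5403, -0.1661, 0.2408]
tool_rot: [-3.14, -0.002, 1.29]
force: [-2.4, 7.1, -3.7]
grip_width: 0.0297
finger_force: 46.4
```

```bash
python3 -c "
from h import *
o=bot.observe();print(o['moment'],o['grip_width'],o['qpos'][6],o['tool_rot'],o['force'])"
```

```text
[ 1.51498375  0.44084234 -1.78831812] 0.029698384678408702 0.19678119381335443 [-3.13953705e+00 -1.71661501e-03  1.28991881e+00] [-2.36033079  7.12911874 -3.74727253]
```

At the stop: moment −1.8 N m, more than wanted. I'm backing off right away.

Request:
carry_out([
  [[0,0,0,6],[0,0,0,12],[0,0,0,12]],
])

```text
clock: 27.67
position: [0.5403, -0.1663, 0.2405]
tool_rot: [-3.139, -0.0, 1.074]
force: [-3.7, 5.3, -4.4]
grip_width: 0.0291
finger_force: 22.0
```

```bash
python3 -c "
from h import *
o=bot.observe();print(o['moment'],o['grip_width'],o['finger_force'],o['tool_rot'],o['force'])
f=bot.grab_frame('side');g=bot.grab_frame('scene')
a=bot.spot_point(f,'plate')[0];b=bot.spot_point(g,'plate')[0];print(a,b,tri([a['position'],b['position']],[f,g]))"
```

```text
[ 1.14336505  0.71978734 -0.07341409] 0.02912968434258223 21.988949552178383 [-3.13921824e+00 -8.45168185e-05  1.07385617e+00] [-3.65810982  5.30679798 -4.4375309 ]
{'position': [388.5, 279.3], 'conf': 0.56} {'position': [187.1, 228.0], 'conf': 0.62} [ 0.53679856 -0.17312807  0.13598093]
```

Plate is at its stop (0.136 m) and the torque is relieved. Releasing and lifting clear.

Request:
carry_out([
  [[0,0,0,0],[0,0,0,0],[0,0,0,0],[0,0,0,0],[0,0,0,0],[0,0,0,0],[0,0,-0.01,0],[0,0,-0.03,0],[0,0,-0.06,0],[0,0,-0.09,0],[0,0,-0.12,0],[0,0,-0.12,0]],
], grip=0.085)

```text
clock: 28.87
position: [0.5422, -0.1684, 0.3671]
tool_rot: [3.135, -0.002, 1.079]
force: [0.9, -0.3, 0.4]
grip_width: 0.0852
finger_force: 0.0
```

Run:
```python
from h import *
np.set_printoptions(precision=4,suppress=True)
f=bot.grab_frame("wrist");s=bot.grab_frame("side")
save(f,"l.png",np.hstack([cv2.resize(f["pixels"],(400,250)),cv2.resize(s["pixels"][190:390,270:590],(400,250))]));o=bot.observe();print(o["clock"],o["position"],o["tool_rot"],o["force"])
for l,z in(("crank",.232),("crank_handle",.277)):
    for q in bot.spot_point(f,l)[:2]:print(l,q["position"],q["conf"],atz(q["position"],f,z))
```

```text
28.9667 [ 0.5411 -0.1674  0.3626] [ 3.1395 -0.001   1.0791] [-0.6362  0.8138 -0.4911]
crank [84.8, 9.6] 0.94 [0.4403 0.0668 0.232 ]
crank [318.8, 191.3] 0.6 [ 0.5396 -0.1685  0.232 ]
crank_handle [317.5, 109.2] 0.79 [ 0.5746 -0.1019  0.277 ]
```

View pics/l.png

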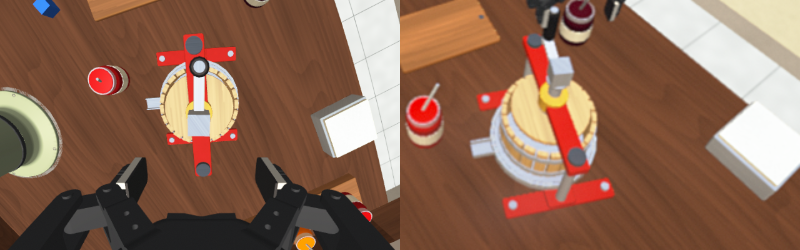

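The wrist picture shows the hub on the spindle at about (199,122), with the handle at (199,66). The crank is level and the gripper is clear. Total is about 2.2 turns, and the stop was clearly felt. Handing in.

```bash
python3 -c "
from h import *
print(bot.job_done())"
```

```text
the job is handed in; nothing more can be done
None
```

I fitted the crank fully onto the spindle, wound it anticlockwise about 2.2 turns until I felt the stop, and left it there with the gripper clear. At the stop the torque briefly reached 1.8 N m (about 24 N at the handle, over the 20 N limit) before I backed off, so it may count as forced; the job is handed in and no verdict came back.

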